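# Third hand at the gauge test port

## Task

Pull the blanking plug out of the test port and lay it in the steel tray. Then pick up the pressure gauge, push its nipple straight into the port, level and face up, and keep it pressed in against the spring-loaded seal with a steady push of about 12 N (the seal then gives about 6 mm; stay between 8 and 16 N, and never drive the seal to the end of its 10 mm travel). Finish while still holding it pressed like that, as a third hand for the colleague who will tighten the port, and leave the other things on the bench where they are.

Things in the scene. Friction and masses are not known exactly. Their poses are not given: they have to be found in the camera images.
- station: gauge test station screwed to the bench: base plate 104 x 124 x 8 mm, grey block 60 x 72 mm (top at 91 mm, screw heads to 96), a knurled port sleeve (35 mm wide, 22 mm long) on its front, a black knob out to 73 mm on its left. Origin on the bench under the block's centre; x horizontal, straight INTO the port (within 20 degrees of away from the robot), z up. Place and heading vary
- port_mouth (a point): centre of the port's mouth, 60 mm above the bench; axes as the station's. The bore is horizontal, 17 mm in diameter, its rim flared to 23 mm over the first 4 mm. The spring-loaded seal face is 18 mm behind the mouth at rest
- seal (a joint): travel of the spring-loaded seal into the bore: 0 at rest, 0.010 m at the end. No preload, 2 N per mm: 4 mm is 8 N, 6 mm is 12 N, 8 mm is 16 N. A thin rod at the back of the block comes out as far as the seal goes in; a first black ring on it shows at 4 mm, a second at 8 mm
- plug: loose steel blanking plug, 40 g, in the port at the start: knurled head 20 mm across, 26 mm long, outside; smooth shank 15.6 mm across, 17 mm long, in the bore, held by its fit alone (it droops a few degrees; the shank does not reach the seal). Origin on its axis where head and shank meet, at the mouth; x along the shank: the head lies from x = 0 to -26 mm
- gauge: loose round pressure gauge, 0.27 kg, lying face up. Case 32 mm thick, 68 mm wide at the bezel (24 to 30 mm up; 61 mm near the back), its axis 18 mm from the origin along +x. Stem along -x, 12 mm above the back: brass square to -34 mm, steel hexagon -38 to -54 mm (19 mm over the flats at its sides), round nipple 14 mm thick, -54 to -86 mm. Origin at the height of the back; z up out of the dial
- nipple_tip (a point): centre of the nipple's end face on the gauge (86 mm from the gauge's origin along -x, 12 mm above its back); axes as the gauge's
- case_centre (a point): middle of the gauge's case: on the case's axis, 16 mm above its back
- tray: fixed shallow steel tray, 150 x 110 mm (x, y), 18 mm high, 2.5 mm thick, with two small spare plugs (20 mm wide, 22 mm high, fixed) standing at its +x end, 44 mm to 66 mm from the centre; the rest is free. Origin under its centre; z up
- adapter: bystander: small brass threaded adapter, 19 x 22 x 25 mm, standing on its hexagon right of the station; origin at its foot
- ptfe_roll: bystander: spool of thread-seal tape, 52 mm in diameter, 14 mm high; origin at its underside
- spanner: bystander: open-end spanner, 30 x 141 x 6 mm, far right; origin at its underside

How it is judged (in metres and radians):
On the way, in this order (a step that is already met when the one before it is completed fails the run):
1. the plug lies in the tray, let go (x of plug in the frame of tray between -0.073 and 0.073 m and y of plug in the frame of tray between -0.053 and 0.053 m and z of plug in the frame of tray below 0.026 m and contact force between plug and the fingers below 0.1 N), for 0.2 s.
2. the gauge's nipple is in the port (x of nipple_tip in the frame of port_mouth above 0.008 m and y of nipple_tip in the frame of port_mouth between -0.006 and 0.006 m and z of nipple_tip in the frame of port_mouth between -0.006 and 0.006 m), for 0.1 s.
At the end, for the whole second after the job is handed in: the robot still holds the gauge, clear of the bench, level and in line with the port within 8 degrees, its nipple in the port and pressing the seal steadily with 8 to 16 N (4 to 8 mm of seal travel); the plug lies in the tray (value of joint seal between 0.004 and 0.008 m and contact force between gauge and station above 6 N and x of nipple_tip in the frame of port_mouth above 0.018 m and angle between the x axis of gauge and the x axis of station, either way round below 0.14 rad and angle between gauge's own z axis and vertical below 0.14 rad and height (world z) of gauge above 0.035 m and contact force between gauge and the fingers above 2 N and linear speed of gauge below 0.01 m/s and x of plug in the frame of tray between -0.073 and 0.073 m and y of plug in the frame of tray between -0.053 and 0.053 m and z of plug in the frame of tray below 0.026 m); the arm keeps its last pose, push and grip.
It fails at once if the seal is driven to the end of its travel (value of joint seal above 0.0097 m).
It fails at once if a bystander (adapter, tape spool or spanner) is shifted by more than 25 mm (distance of any of adapter, ptfe_roll, spanner from where it was at the start of the episode above 0.025 m).
It also fails if it takes over 61 s, if anything falls off the work surface, if the arm or the gripper's body presses on something with over 40 N, if the wrist force passes 120 N, or if a joint passes its speed limit or range.

## Robot

A 7-joint arm with a two-finger parallel gripper is mounted at the origin on a cart in front of the work surface, level with it; the furniture and walls round the work are solid. World frame = base frame: x ahead of the robot, y to its left, z up, the work surface at z = 0. Lengths are in mm, angles in rad, forces in N, time in s.
With the tool pointing down it reaches from about 400 to 900 mm from the base axis. Payload 5.5 kg.
Tool frame: the origin (TCP) lies between the finger pads; the fingertips stand 22 mm ahead of it and the grasp point (between the pads) lies 3 mm ahead of it (manip.tip_extent is the distance from the TCP to the fingertips, in mm); z points along the fingers, y is the direction in which the jaws open and shut (so a half turn about z gives the same grasp; the last joint's range is limited). The gripper opens to 85 mm and grips with 20 to 120 N. Pads are 22 mm wide; open, the fingers measure 114 mm over their backs; the gripper's body (76 mm by 85 mm) begins 54 mm behind the grasp point. The pads swing forward as they close: fully open they stand 13 mm farther back than shut.
Start: joints at [1.399, 0.501, -0.427, 1.55, 0.221, 1.138, -0.21], TCP at [273.83, -589.505, 232.71] pointing down, gripper open.
Joint ranges: [-2.88, 2.88], [-0.31, 2.03], [-1.54, 1.56], [0.2, 2.42], [-1.41, 4.55], [0.19, 2.02], [-2.57, 2.57]. Speed limits (rad/s): [2.57, 2.57, 3.14, 3.14, 3.14, 3.14, 3.14].

## Interface

Orientations are given as a rotation vector (axis times angle).
In Python, from station import manip, viewer gives the robot as it stands.
- The arm moves only by the tool servo_tool, never from a script. Its argument "series" is a list of rows, each a list of 2 entries, a list of its own where there are three numbers: the shift along the tool's x, y, z in mm, then the turn about the tool's z in rad. In form: [[[x, y, z], yaw], ...]. A call has 1 to 12 rows; each row is the pose to reach, as a shift and turn from the pose measured when the call began, along the tool's axes at that moment; what a row does not reach only later rows make up. A row lasts 1/8 s, in which the tool goes at most 62.5 mm and 10.7 degrees, less where a joint would pass 70% of its speed; a pose out of reach is approached as far as the arm can. A call with a gripper value outside its range is refused whole. "fingers" is the opening, from -1 (shut) to 1 (fully open), set as the call begins (left out, the last holds). The fingers move at their own pace and stop on an object; "grip_force" is the grip in N (left out, the last holds). Time passes only in rows, so rows that repeat a pose let the fingers close. It gives the time, the measured TCP pose, the force and the opening at its end, in the units of the state.
- manip.state(): the state, without advancing time (a new reading comes with each control period).
- viewer.capture(name): name is "scene" or "top" or "wrist"; returns a dict with "pixels" (480x640x3 uint8, blue, green, red), "depth" (480x640 float32, mm along the optical axis (not along the pixel's ray), 0 where there is no reading), "K" (3x3 intrinsics, pixels), "distortion" ([k1, k2, p1, p2, k3] as OpenCV has them; the pictures are not rectified), "origin" and "rotation" of the camera in the world; the wrist camera has in their place "tool_from_camera" (4x4, takes a point from camera to tool coordinates, whose origin is the TCP and whose axes are the flange's). Camera axes: x right, y up, looking along -z (the intrinsics and any distortion apply to the point x, -y, -z); pixel columns grow to the right and rows downward; lengths in mm; the calibration is good to about 2 mm. A picture is of the moment at which its call begins: read the wrist's pose just before it.
- manip.job_done(): hands the job in, once; it reports no verdict.
Trained networks look in a picture, given as the dict that the camera call returned (one of the last four; its "shot" number tells which), for a name from the list of things; names that differ only in an ending like _2 or _b are one class to them, and where a whole thing is asked for, a point or a joint stands for the part that bears it (a point fixed in the world has none). Each returns a list of dicts, best first, with "p" (0 to 1); they miss things now and then, are a little off and sometimes report something else, mostly with a low value. They report only what shows in the picture. A call takes as long as a camera call.
- viewer.search_frame(picture, query): "position" ([x, y, z] in mm, in world coordinates, good to about 4 mm: the middle of the surface that is visible of it).
The state is a dict: "clock": time; "joint_positions": joint angles; "joint_vel": joint speeds; "joint_efforts": joint torques, N m; "position": TCP position; "tcp_rot": TCP orientation; "force": force on the tool from outside, world axes, zero at the start; "moment": the same for the moment, N m; "grip_width": finger opening in mm.
Only numpy, scipy, OpenCV 4.12 (cv2) and the standard library are available. Lean on these libraries where they do the work, as an engineer would, in place of code of your own. Each camera call takes 0.05 s, during which the arm holds its last target. There are 200 camera calls.

## Working session

There is one attempt and no reset: what is moved stays moved. The work goes in short steps, Python scripts to look and compute and a tool call to move; the robot and the scene stay as the last step left them, time stands still between calls to the robot, and variables do not carry over. Pictures are saved under pics/ and viewed, about 8 in all and at most 12, crops included, and the job is handed in when it is done.

Besides the shell and the picture viewer there is one more tool, called after "Call:" as name(argument=value, ...) on one line, values as JSON. servo_tool: Moves the arm, as the interface text tells. Its arguments: {"type":"object","properties":{"series":{"type":"array","items":{"type":"array"}},"fingers":{"type":"number"},"grip_force":{"type":"number"}},"required":["series"]}

```bash
ls; mkdir -p pics
cat > h.py <<'E'
import numpy as np,cv2
from scipy.spatial.transform import Rotation as R
from station import manip,viewer
np.set_printoptions(precision=2,suppress=True)
def cam(c,st=None):
    if 'origin' in c and c['origin'] is not None: return np.array(c['origin'],float),np.array(c['rotation'],float).reshape(3,3) if np.size(c['rotation'])==9 else R.from_rotvec(c['rotation']).as_matrix()
    T=np.array(c['tool_from_camera']);Rt=R.from_rotvec(st['tcp_rot']).as_matrix()
    return Rt@T[:3,3]+np.array(st['position']),Rt@T[:3,:3]
def cloud(c,st=None):
    o,Rc=cam(c,st);K=np.array(c['K']);d=c['depth'];h,w=d.shape
    u,v=np.meshgrid(np.arange(w,dtype=float),np.arange(h,dtype=float))
    n=cv2.undistortPoints(np.stack([u,v],-1).reshape(-1,1,2),K,np.array(c['distortion'],float)).reshape(h,w,2)
    P=np.stack([n[...,0]*d,-n[...,1]*d,-d],-1)@Rc.T+o
    P[d<=0]=np.nan
    return P
def proj(c,p,st=None):
    o,Rc=cam(c,st);q=(np.atleast_2d(p)-o)@Rc;q=q*[1,-1,-1]
    return cv2.projectPoints(q,np.zeros(3),np.zeros(3),np.array(c['K']),np.array(c['distortion'],float))[0].reshape(-1,2)
E
python3 - <<'E'
from h import *
s=manip.state();print({k:np.round(v,3) for k,v in s.items()})
for n in ['scene','top']:
    c=viewer.capture(n);cv2.imwrite(f'pics/{n}0.png',c['pixels']);np.save(n+'.npy',cloud(c))
    print(n,cam(c))
    for q in ['station','plug','gauge','tray','adapter','ptfe_roll','spanner']:
        print(q,[(np.round(d['position'],0),round(d['p'],2)) for d in viewer.search_frame(c,q)[:2]])
E
```

```text
pics
{'clock': np.float64(0.0), 'joint_positions': array([ 1.4 ,  0.5 , -0.43,  1.55,  0.22,  1.14, -0.21]), 'joint_vel': array([-0.,  0., -0., -0.,  0., -0.,  0.]), 'joint_efforts': array([ -0.  , -56.95,  -5.82, -28.09,   0.01,   0.01,  -0.  ]), 'position': array([ 273.46, -588.91,  231.65]), 'tcp_rot': array([-3.07, -0.68,  0.  ]), 'force': array([-0.03,  0.  ,  1.17]), 'moment': array([0.03, 0.  , 0.01]), 'grip_width': np.float64(85.295)}
scene (array([133.34, 578.18, 707.79]), array([[-0.81,  0.38, -0.46],
       [-0.59, -0.54,  0.6 ],
       [-0.02,  0.75,  0.66]]))
station [(array([640., 107.,  66.]), 0.78)]
plug [(array([589.,  72.,  56.]), 0.5), (array([422., 201.,   0.]), 0.3)]
gauge [(array([ 451., -254.,   32.]), 0.6)]
tray [(array([422., 201.,   2.]), 0.62)]
adapter []
ptfe_roll [(array([ 741., -190.,   19.]), 0.84), (array([ 667., -190.,   12.]), 0.57)]
spanner [(array([ 668., -270.,    9.]), 0.81), (array([ 452., -249.,   33.]), 0.25)]
top (array([ 497.23,  -18.62, 1248.77]), array([[ 0.02,  1.  , -0.09],
       [-1.  ,  0.02, -0.02],
       [-0.02,  0.09,  1.  ]]))
station []
plug [(array([589.,  70.,  64.]), 0.41)]
gauge [(array([ 460., -258.,   29.]), 0.67)]
tray [(array([ 667., -274.,    8.]), 0.73), (array([428., 202.,  -1.]), 0.71)]
adapter [(array([ 665., -191.,    9.]), 0.4), (array([ 458., -255.,   30.]), 0.31)]
ptfe_roll [(array([ 746., -189.,   11.]), 0.76)]
spanner [(array([ 668., -273.,    7.]), 0.88), (array([589.,  70.,  64.]), 0.65)]
```

View pics/top0.png

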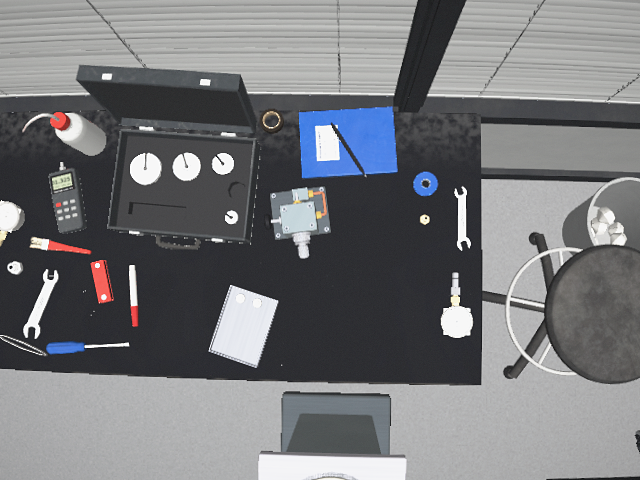

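View pics/scene0.png

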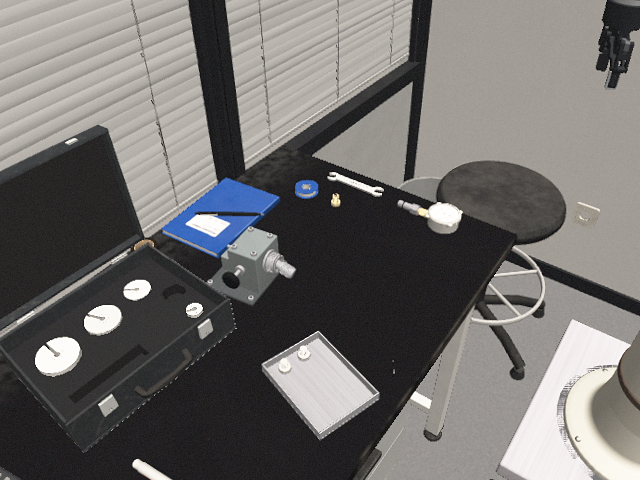

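The top view shows the station at about (300,215) with the plug at (304,245). The gauge is at (456,320), nipple end near (455,275), and the tray at (244,325). The scene view agrees, with the spare plugs at the tray's far end. Next I'll take coarse geometry from depth.

```bash
cat >> h.py <<'E'
def rect(P,lo,hi,c,r):
    Q=P.reshape(-1,3);m=(Q[:,2]>lo)&(Q[:,2]<hi)&(np.abs(Q[:,0]-c[0])<r)&(np.abs(Q[:,1]-c[1])<r);Q=Q[m]
    return Q
E
python3 - <<'E'
from h import *
T=np.load('top.npy')
for nm,c,r,zs in [('station',(640,90),90,[(84,99),(66,83),(40,66)]),('gauge',(470,-255),100,[(20,45),(6,20)]),('tray',(428,202),110,[(8,24),(-5,7)])]:
    for lo,hi in zs:
        Q=rect(T,lo,hi,c,r)
        if len(Q)>5:print(nm,lo,hi,len(Q),Q.mean(0),cv2.minAreaRect(Q[:,:2].astype(np.float32)),Q.min(0),Q.max(0))
s=manip.state();c=viewer.capture('wrist');print(np.array(c['tool_from_camera']),np.array(c['K']))
Rt=R.from_rotvec(s['tcp_rot']).as_matrix();print(Rt)
E
```

```text
station 84 99 979 [652.67  76.6   90.23] ((653.3147583007812, 76.79661560058594), (58.39417266845703, 72.41551971435547), 8.548723220825195) [620.37  37.23  84.23] [685.57 114.26  98.23]
station 66 83 277 [626.05  87.21  72.33] ((665.8148193359375, 115.67938995361328), (170.74525451660156, 86.44843292236328), 62.13792419433594) [591.94  37.64  66.02] [728.6  179.83  82.78]
station 40 66 376 [634.46  77.54  56.65] ((662.9083862304688, 114.59225463867188), (170.1802520751953, 134.196533203125), 68.73358917236328) [573.85  20.92  40.03] [729.95 179.98  65.97]
gauge 20 45 914 [ 449.63 -258.86   30.06] ((474.6419677734375, -263.5960693359375), (66.73779296875, 126.7060546875), 79.90835571289062) [ 412.04 -293.06   20.04] [ 539.39 -225.08   37.77]
gauge 6 20 220 [ 510.57 -257.1    15.49] ((464.90484619140625, -247.5973663330078), (182.1209716796875, 114.88834381103516), 2.8488247394561768) [ 371.1  -309.5     6.06] [ 554.11 -194.75   20.  ]
tray 8 24 470 [439.3  195.63  15.17] ((425.9127197265625, 196.542724609375), (111.4999008178711, 152.1583251953125), 72.96929931640625) [338.08 121.49   8.03] [512.87 270.22  23.88]
tray -5 7 9005 [427.11 201.08  -0.17] ((428.0113220214844, 201.99868774414062), (219.9935302734375, 219.9163360595703), 89.98938751220703) [318.05  92.01  -5.  ] [537.99 312.     7.  ]
[[  -0.      0.95    0.32   82.49]
 [   1.     -0.      0.      0.33]
 [   0.      0.32   -0.95 -141.14]
 [   0.      0.      0.      1.  ]] [[331.75   0.   320.09]
 [  0.   331.75 237.49]
 [  0.     0.     1.  ]]
[[ 0.91  0.42  0.  ]
 [ 0.42 -0.91 -0.  ]
 [ 0.    0.   -1.  ]]
```

Call:
servo_tool(series=[[[558,-464,40],0.28],[[558,-464,40],0.28],[[558,-464,40],0.28],[[558,-464,40],0.28],[[558,-464,40],0.28],[[558,-464,40],0.28],[[558,-464,40],0.28],[[558,-464,40],0.28],[[558,-464,40],0.28],[[558,-464,40],0.28],[[558,-464,40],0.28],[[558,-464,40],0.28]], fingers=0.0)

```text
clock: 2.35
position: [585.3, 70.3, 192.9]
tcp_rot: [-3.13, -0.248, -0.002]
force: [0.6, -0.7, 0.1]
grip_width: 42.6
```

```bash
cat >> h.py <<'E'
def look(name,crop=None):
    s=manip.state();c=viewer.capture('wrist');P=cloud(c,s)
    cv2.imwrite(f'pics/{name}.png',c['pixels']);np.save(name+'.npy',P)
    Rt=R.from_rotvec(s['tcp_rot']).as_matrix()
    print('t',s['clock'],'tcp',np.array(s['position']),'heading',np.degrees(np.arctan2(Rt[1,0],Rt[0,0])),'tilt',Rt[:,2],'F',np.array(s['force']),'w',s['grip_width'])
    return s,c,P,Rt
E
python3 - <<'E'
from h import *
s,c,P,Rt=look('w1')
for lo,hi in [(86,99),(66,72),(58,85),(45,85)]:
    Q=rect(P,lo,hi,(640,75),90)
    if len(Q)>5:print(lo,hi,len(Q),Q.mean(0),cv2.minAreaRect(Q[:,:2].astype(np.float32)),Q.min(0),Q.max(0))
for q in ['plug','station']: print(q,[(np.round(d['position'],0),round(d['p'],2)) for d in viewer.search_frame(c,q)[:2]])
E
```

```text
t 2.35 tcp [585.26  70.29 192.91] heading 9.049879453891398 tilt [ 0.  0. -1.] F [ 0.57 -0.7   0.15] w 42.55193212176192
86 99 8520 [655.11  78.11  91.14] ((653.8092651367188, 77.8685302734375), (60.041893005371094, 71.66926574707031), 8.465303421020508) [619.45  38.94  86.8 ] [688.06 116.79  97.95]
66 72 729 [645.85 112.95  69.12] ((635.277099609375, 103.22698974609375), (99.70576477050781, 84.80073547363281), 16.871742248535156) [593.8   55.25  66.01] [693.51 151.58  71.99]
58 85 2752 [632.48  94.86  67.73] ((633.9420166015625, 102.82209777832031), (136.04783630371094, 84.80073547363281), 16.871742248535156) [574.38  54.41  58.01] [710.23 151.61  82.56]
45 85 3125 [633.08  91.84  65.97] ((647.001953125, 87.19595336914062), (124.3475112915039, 110.43963623046875), 58.69853973388672) [573.13  22.69  45.01] [710.23 151.61  82.56]
plug [(array([590.,  64.,  61.]), 0.83)]
station []
```

View pics/w1.png

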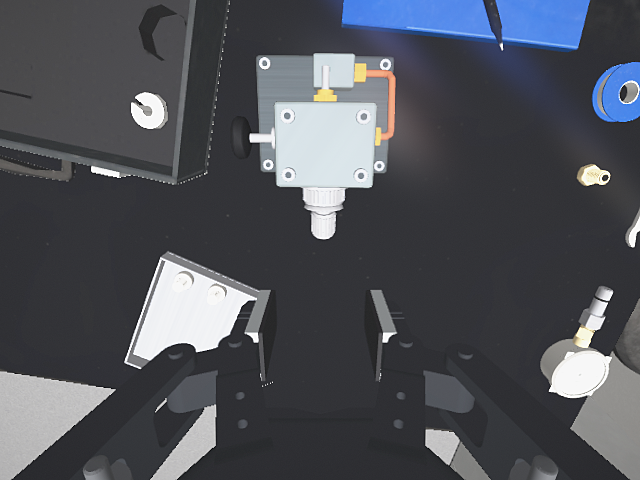

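The wrist view shows the plug head at (322,225), between the sleeve (323,200) and the gripper. Block edges are clean. Now the station frame.

Run:
```python
from h import *
P=np.load('w1.npy');s=manip.state()
a=np.radians(8.5);S=np.array([653.8,77.9])
Q=P.reshape(-1,3);M=np.array([[np.cos(a),np.sin(a)],[-np.sin(a),np.cos(a)]])
L=np.c_[(Q[:,:2]-S)@M.T,Q[:,2]]
for x0 in range(-84,-28,4):
    m=(L[:,0]>x0)&(L[:,0]<=x0+4)&(abs(L[:,1])<25)&(L[:,2]>45)
    if m.sum()>3: print(x0,m.sum(),'y',np.percentile(L[m,1],[3,97]),'mid',np.percentile(L[m,1],[3,97]).mean(),'ztop',np.percentile(L[m,2],95))
top=L[(L[:,2]>89)&(L[:,2]<93)&(abs(L[:,0])<40)&(abs(L[:,1])<45)];print(np.percentile(top,[0.5,99.5],axis=0))
tc=M@(np.array(s['position'])[:2]-S);print('tcp in station',tc,'port',S+M.T@[-52,0])
```

```text
-84 33 y [-19.31  23.78] mid 2.238402889535763 ztop 228.9437011182058
-80 347 y [-20.39  24.57] mid 2.091328091900909 ztop 231.2366818404069
-76 413 y [-20.46  24.38] mid 1.9585544164500401 ztop 231.16594799680388
-72 442 y [-20.7   24.67] mid 1.980830554635462 ztop 231.57338097912515
-68 449 y [-20.66  24.24] mid 1.7912632433690447 ztop 232.0476360648623
-64 537 y [-21.68  24.27] mid 1.296181555031751 ztop 264.42703128252367
-60 8947 y [-24.17  23.6 ] mid -0.2818318832520941 ztop 283.80992429672415
-56 3673 y [-22.94  24.5 ] mid 0.7792343710180685 ztop 280.92587834576847
-52 7250 y [-22.11  23.15] mid 0.5199769010270536 ztop 290.18029300343994
-48 172 y [-15.32  15.89] mid 0.2876135418030277 ztop 289.3936640186972
-44 205 y [-15.99  16.03] mid 0.02315991638525272 ztop 77.46941585344865
-40 205 y [-15.85  16.01] mid 0.0769471909937538 ztop 77.70491730730768
-36 169 y [-15.64  15.53] mid -0.05366239718152599 ztop 80.74593642685414
-32 152 y [-23.03  22.87] mid -0.08188617764439776 ztop 91.07777430459993
[[-28.94 -34.78  89.14]
 [ 29.24  34.82  92.64]]
tcp in station [-69.6    2.19] port [602.37  70.21]
```

Call:
servo_tool(series=[[[2.6,2.2,50],0.01],[[2.6,2.2,90],0.01],[[2.6,2.2,110],0.01],[[2.6,2.2,123],0.01],[[2.6,2.2,123],0.01]], fingers=0.0)

```text
clock: 3.12
position: [587.7, 67.9, 69.7]
tcp_rot: [-3.131, -0.234, -0.0]
force: [-0.2, 0.3, 0.7]
grip_width: 42.8
```

Run:
```python
from h import *
print(manip.tip_extent)
look('w2')
```

```text
22.0
t 3.125 tcp [587.65  67.87  69.7 ] heading 8.556243891642469 tilt [-0.  0. -1.] F [-0.24  0.27  0.73] w 42.757841774498594
```

View pics/w2.png

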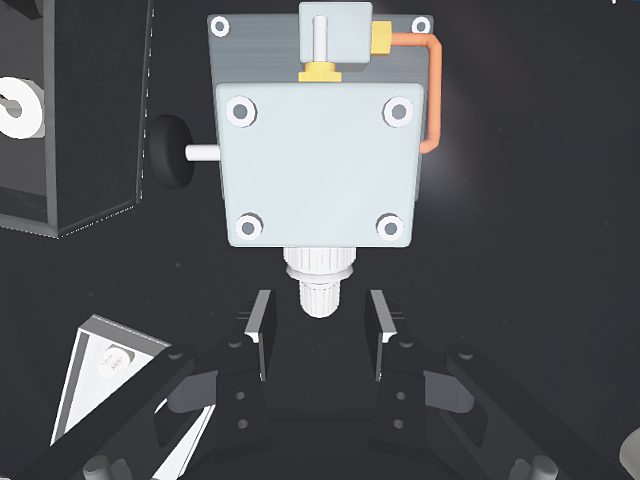

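The plug head (319,297) is centred between the pads (265 to 375). I'll close and pull it straight out.

Call:
servo_tool(series=[[[0,0,0],0],[[0,0,0],0],[[0,0,0],0],[[0,0,0],0],[[-2,0,0],0],[[-5,0,0],0],[[-10,0,0],0],[[-17,0,0],0],[[-25,0,0],0],[[-40,0,0],0],[[-60,0,0],0],[[-60,0,0],0]], fingers=-1, grip_force=40)

```text
clock: 4.68
position: [526.8, 58.6, 70.2]
tcp_rot: [-3.132, -0.235, 0.001]
force: [1.0, -0.3, -0.3]
grip_width: -0.3
```

Run:
```python
from h import *
s,c,P,Rt=look('w3')
# tray pose
c=viewer.capture('scene');cv2.imwrite('pics/s3.png',c['pixels'])
Q=rect(cloud(c),10,19.5,(426,197),110)
print(len(Q),cv2.minAreaRect(Q[:,:2].astype(np.float32)))
T=np.load('w1.npy');Q=rect(T,19.5,26,(430,190),100);Q2=rect(np.load('top.npy'),20,26,(430,190),100)
print(Q[:5],Q.mean(0) if len(Q) else 0,Q2)
print([(np.round(d['position'],0),round(d['p'],2)) for d in viewer.search_frame(c,'plug')[:4]])
print([(np.round(d['position'],0),round(d['p'],2)) for d in viewer.search_frame(c,'tray')[:4]])
```

```text
t 4.675 tcp [526.81  58.65  70.2 ] heading 8.585734803098948 tilt [-0.  0. -1.] F [ 1.01 -0.34 -0.26] w -0.2849339778740614
1199 ((428.6695556640625, 197.54421997070312), (112.23656463623047, 153.4293670654297), 73.41462707519531)
[[512.7  224.13  19.68]
 [509.18 210.6   19.59]
 [508.79 206.36  19.73]
 [499.17 229.45  19.51]
 [488.15 232.64  19.61]] [482.48 187.39  23.73] [[510.7  218.73  20.55]
 [506.65 207.56  21.42]
 [496.69 174.45  23.23]
 [496.79 170.63  20.03]
 [489.47 208.35  25.91]
 [489.5  206.95  21.75]
 [489.55 204.89  21.16]
 [489.61 202.35  23.22]
 [489.65 200.72  20.24]
 [490.83 150.68  22.4 ]
 [487.25 211.35  21.06]
 [487.36 206.85  21.92]
 [487.53 200.02  23.78]
 [488.77 146.62  20.13]
 [488.83 144.35  20.94]
 [485.12 210.96  22.79]
 [485.21 206.86  21.54]
 [485.25 204.96  20.07]
 [485.4  199.87  24.22]
 [483.13 204.53  22.06]
 [483.26 199.88  23.82]
 [484.8  133.56  20.18]
 [481.03 203.87  25.27]
 [481.05 202.24  22.33]
 [481.85 169.59  23.88]
 [481.88 167.7   22.16]
 [481.95 165.24  24.19]
 [478.09 234.88  21.53]
 [479.65 171.83  22.95]
 [479.72 169.47  24.31]
 [479.79 167.1   25.73]
 [479.84 163.42  21.57]
 [477.43 174.26  20.82]
 [477.57 169.56  23.29]
 [477.66 167.04  25.69]
 [477.73 163.08  23.45]
 [475.37 173.48  25.4 ]
 [475.36 171.87  21.88]
 [475.48 169.19  25.28]
 [475.59 163.1   22.88]
 [473.33 169.29  24.26]
 [473.37 165.42  21.34]
 [473.42 163.31  21.03]
 [442.18 134.28  22.47]
 [420.01 251.87  24.88]
 [417.72 252.35  22.38]
 [415.43 254.77  21.02]
 [416.55 142.02  23.65]
 [403.59 146.2   21.97]
 [380.09 154.05  22.8 ]
 [366.4  249.08  20.38]
 [369.22 156.21  20.74]
 [366.99 158.36  20.3 ]
 [362.61 235.82  20.92]
 [362.73 233.56  21.39]
 [351.14 202.6   23.4 ]
 [345.06 185.57  21.4 ]]
[(array([588.,  72.,  56.]), 0.72)]
[(array([425., 197.,   3.]), 0.65)]
```

View pics/w3.png

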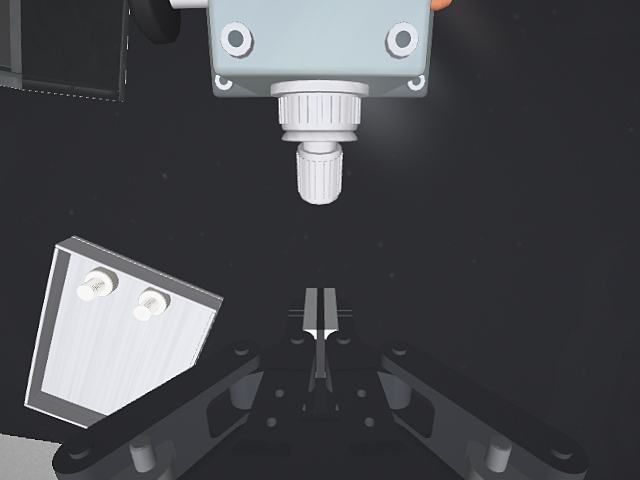

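The jaws slipped off. The plug is still in the port, its head around (320,175) and a bit of shank showing. I'll measure it and check where the pads really are.

Run:
```python
from h import *
s=manip.state();c=viewer.capture('wrist');P=cloud(c,s)
a=np.radians(8.5);S=np.array([653.8,77.9]);M=np.array([[np.cos(a),np.sin(a)],[-np.sin(a),np.cos(a)]])
Rt=R.from_rotvec(s['tcp_rot']).as_matrix();p=np.array(s['position'])
for t in [(0,0,0),(11,0,22),(0,0,22),(-11,0,22),(0,0,3)]: print(t,proj(c,Rt@np.array(t,float)+p,s))
L=P.reshape(-1,3);L=np.c_[(L[:,:2]-S)@M.T,L[:,2]].reshape(480,640,3)
for v in range(130,215,6):
    r=L[v,285:360];ok=(r[:,2]>45)&(r[:,2]<90)
    if ok.any(): r=r[ok];i=r[:,2].argmax();print(v,'x',np.median(r[:,0]),'y',r[:,1].min(),r[:,1].max(),'ztop',r[:,2].max())
T=np.linalg.inv(np.array(c['tool_from_camera']))
F=(P-p)@Rt   # tool coords
for v in (292,300,320,335,350,370): print(v,F[v,305:336:5].round(0).tolist())
```

```text
(0, 0, 0) [[319.45 305.4 ]]
(11, 0, 22) [[319.52 266.19]]
(0, 0, 22) [[319.53 284.69]]
(-11, 0, 22) [[319.54 302.45]]
(0, 0, 3) [[319.46 302.27]]
130 x -44.49085668191227 y -17.04445074623814 14.132344148503565 ztop 77.92410642462556
136 x -46.79789952105601 y -15.204172800523315 14.59305015969135 ztop 76.91723783285875
142 x -49.14666102937853 y -14.838202937163086 14.747982750574268 ztop 75.72821455197365
148 x -51.41724869459325 y -12.25130490946726 11.778778840481987 ztop 77.3198087528736
154 x -54.69889103939347 y -9.635049716960857 9.363132427665839 ztop 65.34857914492082
160 x -57.17920607038053 y -10.360578488504702 9.869764973093076 ztop 65.5154881769555
166 x -59.79577315165719 y -10.3233876626522 9.831550995589922 ztop 66.41662414375463
172 x -62.51376053636622 y -10.454188017128077 9.881791794492832 ztop 65.41220889973081
178 x -65.29261576716726 y -10.722449291556428 10.28515070353772 ztop 64.81892090829601
184 x -68.19651957048187 y -10.083925708937569 9.76333707272326 ztop 64.32005325309365
190 x -70.98197135311145 y -10.452310893213548 9.84835477340847 ztop 63.0157600
[... 443 characters left out ...]
, -4.0, -15.0], [12.0, -2.0, -15.0], [11.0, 0.0, -14.0], [11.0, 2.0, -14.0], [11.0, 5.0, -14.0], [11.0, 7.0, -14.0]]
320 [[12.0, -5.0, -31.0], [11.0, -4.0, -29.0], [11.0, -2.0, -29.0], [11.0, 0.0, -30.0], [11.0, 2.0, -29.0], [11.0, 4.0, -29.0], [11.0, 6.0, -29.0]]
335 [[12.0, -5.0, -41.0], [12.0, -3.0, -40.0], [8.0, -2.0, -36.0], [8.0, 0.0, -36.0], [8.0, 2.0, -36.0], [12.0, 4.0, -41.0], [11.0, 6.0, -40.0]]
350 [[12.0, -5.0, -49.0], [12.0, -3.0, -49.0], [7.0, -1.0, -43.0], [2.0, 0.0, -36.0], [7.0, 2.0, -43.0], [12.0, 4.0, -50.0], [13.0, 5.0, -50.0]]
370 [[16.0, -4.0, -64.0], [11.0, -3.0, -58.0], [0.0, -1.0, -45.0], [-8.0, 0.0, -36.0], [-1.0, 2.0, -44.0], [9.0, 3.0, -55.0], [16.0, 5.0, -64.0]]
```

Depth puts the fingertips about 5 mm behind the TCP, not 22 mm ahead, so the jaws closed above the drooping plug. I'll check this with the scene camera.

Run:
```python
from h import *
s=manip.state();p=np.array(s['position']);Rt=R.from_rotvec(s['tcp_rot']).as_matrix()
for n in ['scene','top']:
    c=viewer.capture(n);P=cloud(c)
    F=((P-p)@Rt).reshape(-1,3)
    m=(abs(F[:,0])<45)&(abs(F[:,1])<45)&(F[:,2]<55)&(F[:,2]>-120);G=F[m]
    print(n,len(G)); h=np.histogram(G[:,2],bins=np.arange(-60,56,5));print(h)
    lo=G[G[:,2]>np.sort(G[:,2])[-12]];print(lo)
    if n=='scene':
        u=proj(c,[p,p+Rt@[0,0,22.]]);print(u);x,y=u[0].astype(int)
        cv2.imwrite('pics/s4.png',cv2.resize(c['pixels'][max(0,y-90):y+60,max(0,x-100):x+100],None,fx=4,fy=4))
        print('crop origin',x-100,y-90)
```

```text
scene 1141
(array([39, 76, 54, 20, 10, 15, 27, 30, 36, 37, 23, 13,  1,  0,  0,  0,  0,
        0,  0,  0,  0,  0,  0]), array([-60, -55, -50, -45, -40, -35, -30, -25, -20, -15, -10,  -5,   0,
         5,  10,  15,  20,  25,  30,  35,  40,  45,  50,  55]))
[[-7.85  7.95 -1.67]
 [ 8.86 -6.86 -0.32]
 [ 4.61 -7.77 -0.66]
 [-4.45 -7.06 -4.02]
 [-5.97 -6.41 -4.13]
 [-8.55 -4.24 -3.35]
 [-1.23 -8.14 -1.24]
 [-1.48 -5.16  1.28]
 [-4.1  -6.51 -1.07]
 [-5.85 -6.26 -1.62]
 [-7.65 -6.12 -2.3 ]]
[[317.64 273.23]
 [317.87 282.54]]
crop origin 217 183
top 0
(array([0, 0, 0, 0, 0, 0, 0, 0, 0, 0, 0, 0, 0, 0, 0, 0, 0, 0, 0, 0, 0, 0,
       0]), array([-60, -55, -50, -45, -40, -35, -30, -25, -20, -15, -10,  -5,   0,
         5,  10,  15,  20,  25,  30,  35,  40,  45,  50,  55]))Traceback (most recent call last):
  File "<stdin>", line 8, in <module>
IndexError: index -12 is out of bounds for axis 0 with size 0
```

View pics/s4.png

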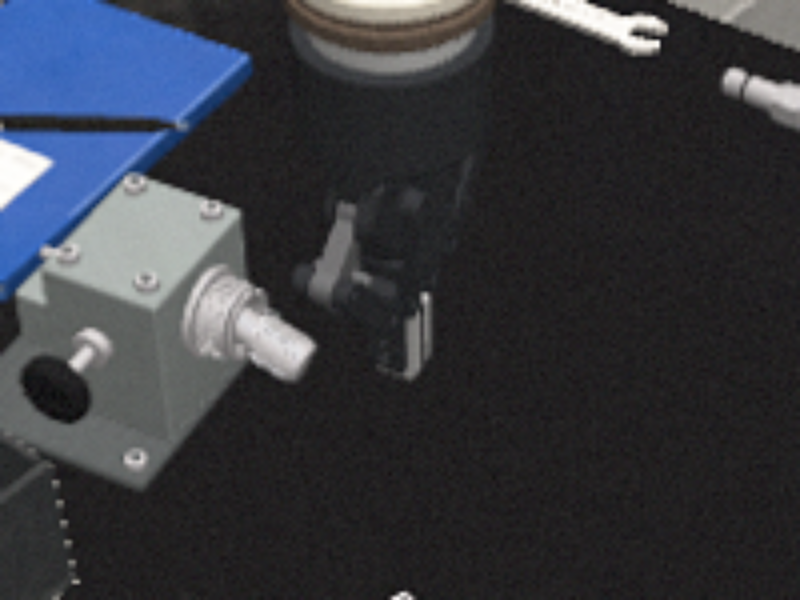

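Both cameras agree the shut fingertips sit about at the TCP (+0 to −4 mm), not 22 mm ahead. I'll use that measured offset. Also the plug droops, its axis at about z = 54, so I'll reopen, go 32 mm lower and come in from the front.

Call:
servo_tool(series=[[[0,0,10],0],[[0,0,22],0],[[0,0,32],0],[[0,0,32],0],[[20,0,32],0],[[40,0,32],0],[[54,0,32],0],[[61,0,32],0],[[61,0,32],0]], fingers=0)

```text
clock: 6.15
position: [589.9, 68.6, 38.4]
tcp_rot: [-3.131, -0.234, -0.003]
force: [-0.4, -0.6, 0.4]
grip_width: 43.0
```

Call:
servo_tool(series=[[[0,0,0],0],[[0,0,0],0],[[0,0,0],0],[[0,0,0],0]], fingers=-1, grip_force=40)

```text
clock: 6.65
position: [589.2, 68.5, 38.4]
tcp_rot: [-3.131, -0.235, -0.001]
force: [-1.8, 0.4, 0.8]
grip_width: 18.8
```

Gripped at 18.8 mm; pulling out.

Call:
servo_tool(series=[[[-2,0,0],0],[[-5,0,0],0],[[-9,0,0],0],[[-14,0,0],0],[[-20,0,0],0],[[-28,0,0],0],[[-40,0,0],0],[[-60,0,-20],0],[[-60,0,-20],0]])

```text
clock: 7.78
position: [528.9, 59.3, 59.1]
tcp_rot: [-3.132, -0.235, -0.002]
force: [0.2, 0.0, -0.6]
grip_width: 18.4
```

Run:
```python
from h import *
s,c,P,Rt=look('w5')
p=np.array(s['position']);F=((P-p)@Rt).reshape(-1,3)
m=(abs(F[:,1])<9)&(F[:,2]>-30)&(F[:,2]<25)&(F[:,0]>-20)&(F[:,0]<60);G=F[m]
for x0 in range(-15,60,5):
    k=(G[:,0]>x0)&(G[:,0]<=x0+5)
    if k.sum()>3: print(x0,k.sum(),'y',G[k,1].min(),G[k,1].max(),'topz',np.percentile(G[k,2],5))
```

```text
t 7.775 tcp [528.93  59.25  59.12] heading 8.582611998937223 tilt [ 0.  0. -1.] F [ 0.2   0.04 -0.59] w 18.411047998901836
-15 189 y -8.975028451452395 8.903008770879024 topz -21.97947743741115
-10 308 y -8.911914176946727 8.980678384193482 topz -23.922991466415098
-5 331 y -8.926666699392161 8.98948095730638 topz -25.50118810003454
0 360 y -8.940655262273026 8.797175604129531 topz -27.00033193874228
5 569 y -8.949746547935222 8.991540321473336 topz -27.388420284246575
10 404 y -8.998488662493799 8.934581339827561 topz -27.197206087788594
15 342 y -7.167804648795118 8.031135251546633 topz -29.024609050430772
20 388 y -7.320957460232833 8.312476884920176 topz -29.84415640864691
25 685 y -7.163568771057382 8.106877993570262 topz -28.549697296710537
```

View pics/w5.png

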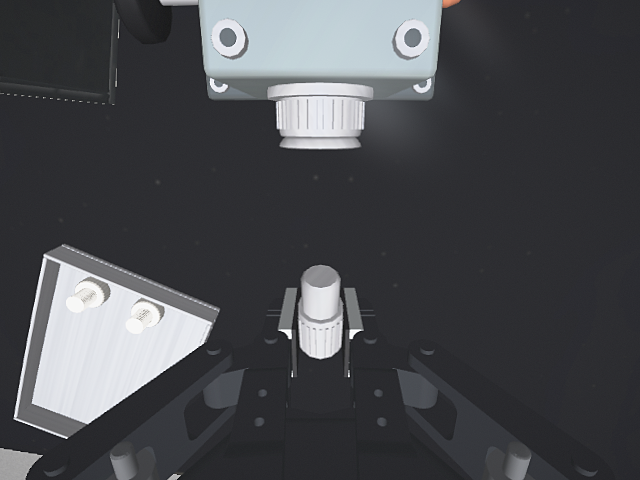

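The plug is out and held, shank up by about 14°: (320,290), port empty at (320,140). Tray centre is about (428,197) with its long axis at −17°. Carrying the plug to the free part.

Call:
servo_tool(series=[[[-25,-40,-5],0],[[-50,-80,-5],0],[[-75,-120,-5],0],[[-97,-160,0],0],[[-97,-160,20],0],[[-97,-160,40],0],[[-97,-160,49],0],[[-97,-160,53],0],[[-97,-160,53],0],[[-97,-160,53],0]])

```text
clock: 9.07
position: [410.6, 203.3, 6.2]
tcp_rot: [-3.131, -0.234, -0.004]
force: [-0.5, 0.7, 0.0]
grip_width: 18.8
```

Run:
```python
from h import *
s,c,P,Rt=look('w6')
```

```text
t 9.075 tcp [410.64 203.28   6.24] heading 8.553202512856869 tilt [ 0.  0. -1.] F [-0.45  0.74  0.01] w 18.845311909698403
```

View pics/w6.png

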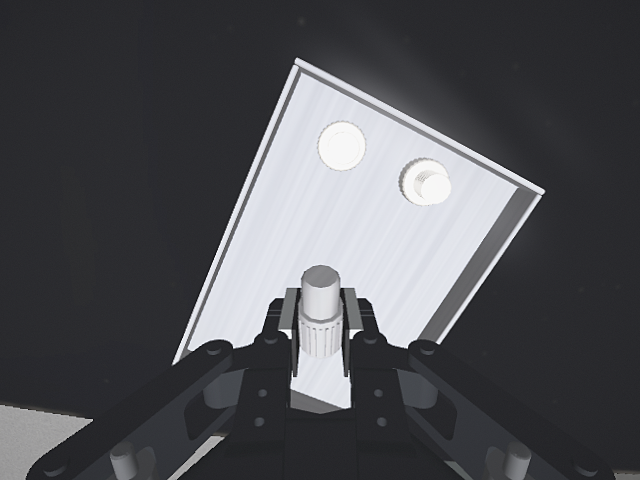

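The plug is over the tray floor at (320,300), clear of the spare plugs. I'll lower it slightly, release and lift.

Call:
servo_tool(series=[[[0,0,3],0],[[0,0,3],0]])

```text
clock: 9.38
position: [411.2, 203.3, 4.2]
tcp_rot: [-3.132, -0.234, -0.007]
force: [-2.0, -0.1, 10.7]
grip_width: 18.5
```

Call:
servo_tool(series=[[[0,0,0],0],[[0,0,0],0],[[0,0,0],0],[[0,0,-10],0],[[0,0,-30],0],[[0,0,-70],0],[[0,0,-130],0],[[0,0,-150],0]], fingers=-0.2)

```text
clock: 10.38
position: [412.1, 204.2, 157.9]
tcp_rot: [-3.13, -0.234, -0.015]
force: [0.4, 0.8, 0.2]
grip_width: 34.4
```

Run:
```python
from h import *
s,c,P,Rt=look('w7')
print([(np.round(d['position'],0),round(d['p'],2)) for d in viewer.search_frame(c,'plug')[:4]])
Q=rect(P,5,40,(425,200),60);o=np.array([428,197.3]);a=np.radians(-16.8)
M=np.array([[np.cos(a),np.sin(a)],[-np.sin(a),np.cos(a)]]);L=np.c_[(Q[:,:2]-o)@M.T,Q[:,2]]
m=(L[:,0]>-68)&(L[:,0]<40)&(abs(L[:,1])<48);print(m.sum(),L[m].mean(0),L[m].min(0),L[m].max(0))
c=viewer.capture('top')
T=cloud(c)
g=rect(T,20,45,(470,-255),110);cs=g[g[:,0]<500]
print('bezel',cv2.minEnclosingCircle(cs[:,:2].astype(np.float32)))
st=rect(T,6,30,(530,-255),60);st=st[(st[:,0]>500)&(abs(st[:,1]+257)<25)]
print('stem',len(st),st.mean(0),np.polyfit(st[:,0],st[:,1],1),st[:,0].max())
print([(np.round(d['position'],0),round(d['p'],2)) for d in viewer.search_frame(c,'gauge')[:2]])
```

```text
t 10.375 tcp [412.12 204.24 157.9 ] heading 8.565328106266135 tilt [ 0.01  0.   -1.  ] F [0.35 0.81 0.2 ] w 34.370705537219536
[(array([424., 204.,  19.]), 0.79)]
1009 [-8.3   7.29 19.5 ] [-30.28  -9.43   8.1 ] [13.53 22.3  24.07]
bezel ((453.8962707519531, -260.7476501464844), 44.93336486816406)
stem 188 [ 524.14 -257.94   17.33] [  -0.04 -237.56] 550.8242735379214
[(array([ 457., -257.,   31.]), 0.9)]
```

The plug lies in the tray: detector at (424,204,19), tray-frame x −30 to 14. Next, over the gauge with the jaws fully open.

Call:
servo_tool(series=[[[-29,463,-30],0.18],[[-29,463,-30],0.18],[[-29,463,-30],0.18],[[-29,463,-30],0.18],[[-29,463,-30],0.18],[[-29,463,-30],0.18],[[-29,463,-30],0.18],[[-29,463,-30],0.18],[[-29,463,-30],0.18],[[-29,463,-30],0.18]], fingers=1)

```text
clock: 11.82
position: [449.7, -257.7, 182.7]
tcp_rot: [-3.138, 0.047, -0.004]
force: [0.2, 0.7, 0.3]
grip_width: 85.2
```

Run:
```python
from h import *
s,c,P,Rt=look('w8')
p=np.array(s['position']);F=((P-p)@Rt).reshape(-1,3);Q=P.reshape(-1,3)
# wide finger tip
for lo,hi in [(26,60)]:
    k=rect(P,lo,hi,(455,-258),60);print(len(k),k.mean(0),k.min(0),k.max(0),cv2.minEnclosingCircle(k[:,:2].astype(np.float32)))
for x0 in range(490,570,6):
    k=(Q[:,0]>x0)&(Q[:,0]<=x0+6)&(abs(Q[:,1]+258)<25)&(Q[:,2]>5)&(Q[:,2]<45)
    if k.sum()>5: print(x0,k.sum(),np.percentile(Q[k,1],[2,98]),np.percentile(Q[k,1],[2,98]).mean(),np.percentile(Q[k,2],97))
print([(np.round(d['position'],0),round(d['p'],2)) for d in viewer.search_frame(c,'gauge')[:2]])
f=F[(abs(F[:,1])<60)&(abs(F[:,0])<20)&(F[:,2]<30)&(F[:,2]>-60)];print('fingers',len(f),np.sort(f[:,2])[-10:],f.min(0),f.max(0))
```

```text
t 11.825 tcp [ 449.73 -257.72  182.73] heading -1.7195515203734624 tilt [ 0.  0. -1.] F [0.24 0.65 0.33] w 85.165733021094
4270 [ 448.08 -259.2    31.38] [ 413.2  -292.44   26.05] [ 480.36 -225.66   34.64] ((446.5112609863281, -259.1280822753906), 39.21921157836914)
490 138 [-267.92 -249.35] -258.63419638340395 21.317519343095476
496 119 [-267.68 -249.81] -258.7414193933624 21.15806181187811
502 129 [-268.07 -249.98] -259.0281232786299 22.949269752723293
508 147 [-268.17 -250.2 ] -259.1861871872124 23.09036419784392
514 151 [-268.3  -249.53] -258.91408917385695 22.900286528935965
520 109 [-265.83 -252.31] -259.07445033022856 19.52862926942928
526 105 [-265.07 -252.59] -258.82982538086617 19.566430516013746
532 111 [-265.24 -251.92] -258.5777846155047 19.54206773951425
538 123 [-265.41 -252.1 ] -258.75417292450436 19.717219966851687
544 112 [-265.53 -252.33] -258.9273444434996 19.665703629489037
550 11 [-263.68 -253.91] -258.79542412829517 18.459175095118656
[(array([ 462., -262.,   32.]), 0.89)]
fingers 7933 [-11.82 -11.72 -11.68 -11.59 -11.56 -11.53 -11.53 -11.47 -11.33 -11.26] [-12.17 -59.99 -60.  ] [ 14.6   59.87 -11.26]
```

View pics/w8.png

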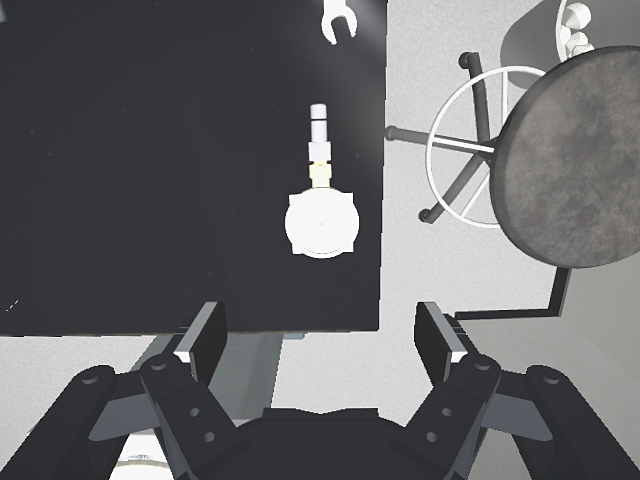

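The gauge lies with its case centre at about (447,−259), stem at y = −258.9 and tip at x ≈ 551.5, heading ≈ 0°. I'll grip it on the hexagon flats, which is flat, stiff and on the push axis.

Call:
servo_tool(series=[[[59,-0.6,40],-0.03],[[59,-0.6,90],-0.03],[[59,-0.6,130],-0.03],[[59,-0.6,155],-0.03],[[59,-0.6,168],-0.03],[[59,-0.6,174],-0.03],[[59,-0.6,177],-0.03],[[59,-0.6,177],-0.03],[[59,-0.6,177],-0.03]], fingers=0)

```text
clock: 13.05
position: [510.4, -258.5, 7.4]
tcp_rot: [-3.14, -0.002, -0.008]
force: [-0.9, 0.3, -0.6]
grip_width: 42.5
```

Run:
```python
from h import *
s,c,P,Rt=look('w9')
p=np.array(s['position']);Q=P.reshape(-1,3)
for x0 in range(520,560,5):
    k=(Q[:,0]>x0)&(Q[:,0]<=x0+5)&(abs(Q[:,1]+258)<15)&(Q[:,2]>8)&(Q[:,2]<30)
    if k.sum()>5: print(x0,k.sum(),np.percentile(Q[k,1],[2,98]).mean(),np.percentile(Q[k,2],97),Q[k,0].max())
```

```text
t 13.05 tcp [ 510.39 -258.45    7.41] heading 0.06938956553068046 tilt [ 0.  0. -1.] F [-0.88  0.31 -0.62] w 42.469154550089144
520 309 -258.72390260561883 19.39622168650342 524.986320037103
525 316 -258.72336161262245 19.686476881604538 529.9830642778677
530 326 -258.7299270342609 19.56399089557958 534.9776538913113
535 346 -258.6936227500771 19.62017073480224 539.9750569775563
540 348 -258.6882379053516 19.55797385138665 544.98926923372
545 380 -258.4769611716071 19.352767675143664 549.9700000648473
550 209 -258.4689109338853 18.302516912550303 551.4618817051568
```

View pics/w9.png

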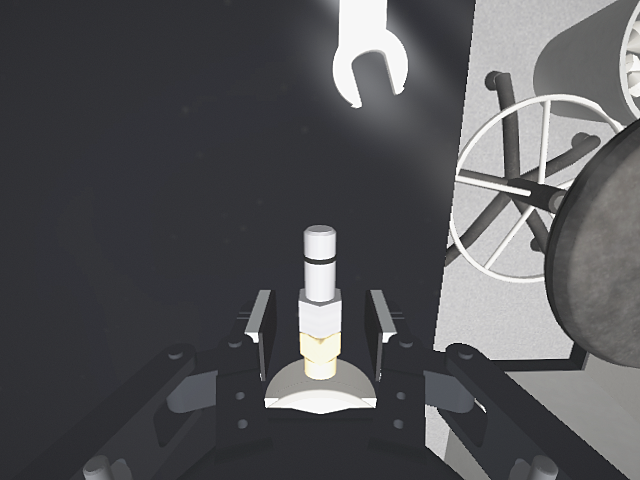

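The hexagon (320,313) is centred between the pads. Lowering 3 mm and closing firmly.

Call:
servo_tool(series=[[[-1,0,3],0],[[-1,0,3],0],[[-1,0,3],0]])

```text
clock: 13.48
position: [509.3, -258.4, 4.3]
tcp_rot: [-3.14, -0.002, -0.007]
force: [0.5, -0.1, 0.1]
grip_width: 42.8
```

Call:
servo_tool(series=[[[0,0,0],0],[[0,0,0],0],[[0,0,0],0],[[0,0,0],0],[[0,0,-5],0],[[0,0,-15],0],[[0,0,-30],0],[[0,0,-50],0],[[0,0,-60],0],[[0,0,-60],0]], fingers=-1, grip_force=100)

```text
clock: 14.72
position: [509.9, -259.1, 65.8]
tcp_rot: [-3.141, -0.002, -0.011]
force: [0.1, -0.1, -1.9]
grip_width: 16.2
```

```bash
cat >> h.py <<'E'
def stem(P,s):
    Rt=R.from_rotvec(s['tcp_rot']).as_matrix();F=((P-np.array(s['position']))@Rt).reshape(-1,3)
    out=[]
    for x0 in np.arange(12,46,3):
        k=(F[:,0]>x0)&(F[:,0]<=x0+3)&(abs(F[:,1])<12)&(F[:,2]>-32)&(F[:,2]<12)
        if k.sum()>15:
            y=np.percentile(F[k,1],[2,98]);out.append([F[k,0].mean(),y.mean(),np.percentile(F[k,2],3),y[1]-y[0],F[k,0].max()])
    return np.array(out)
E
python3 - <<'E'
from h import *
s,c,P,Rt=look('w10');print(stem(P,s))
E
```

```text
t 14.725 tcp [ 509.88 -259.08   65.78] heading 0.05733485336563007 tilt [ 0.01  0.   -1.  ] F [ 0.1  -0.09 -1.9 ] w 16.22081079643425
[[ 13.47   0.27 -14.8   13.35  15.  ]
 [ 16.53   0.52 -14.64  13.78  17.98]
 [ 19.49   0.51 -14.79  13.61  20.98]
 [ 22.41   0.53 -14.74  13.56  23.99]
 [ 25.42   0.45 -14.84  13.27  26.98]
 [ 28.61   0.14 -15.19  13.16  29.99]
 [ 31.47   0.51 -14.83  13.26  33.  ]
 [ 34.5    0.52 -14.82  13.12  35.96]
 [ 37.49   0.25 -15.14  13.52  38.97]
 [ 40.91   0.31 -14.6   12.42  41.99]]
```

View pics/w10.png

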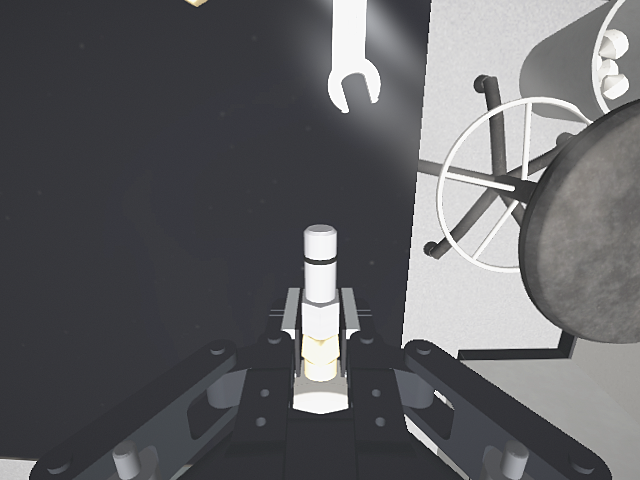

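The gauge is held level: stem axis at tool y ≈ +0.4, tip at tool x ≈ 42, axis at TCP z + 7.7. Moving to 30 mm in front of the port.

Call:
servo_tool(series=[[[0,-30,-10],-0.02],[[5,-80,-15],-0.05],[[8,-130,-15],-0.08],[[12,-180,-15],-0.1],[[16,-230,-10],-0.13],[[20,-275,0],-0.147],[[21,-305,8],-0.147],[[21,-319,13.5],-0.147],[[21,-319,13.5],-0.147],[[21,-319,13.5],-0.147],[[21,-319,13.5],-0.147]])

```text
clock: 16.15
position: [530.2, 58.3, 52.1]
tcp_rot: [3.133, 0.228, 0.009]
force: [-0.2, 0.3, -2.5]
grip_width: 16.1
```

```bash
cat >> h.py <<'E'
def port(P,s):
    a=np.radians(8.5);S=np.array([653.8,77.9]);M=np.array([[np.cos(a),np.sin(a)],[-np.sin(a),np.cos(a)]])
    Q=P.reshape(-1,3);L=np.c_[(Q[:,:2]-S)@M.T,Q[:,2]]
    top=L[(L[:,2]>89)&(L[:,2]<93)&(abs(L[:,0])<40)&(abs(L[:,1])<45)]
    print('block',np.percentile(top,[.5,99.5],axis=0).ravel(), 'ang',cv2.minAreaRect(rect(P,89,93,(654,78),60)[:,:2].astype(np.float32)))
    for x0 in (-51,-47,-43,-39):
        m=(L[:,0]>x0)&(L[:,0]<=x0+4)&(abs(L[:,1])<25)&(L[:,2]>45)&(L[:,2]<88)
        if m.sum()>3: y=np.percentile(L[m,1],[3,97]);print(x0,m.sum(),'y',y,y.mean(),'zt',np.percentile(L[m,2],97))
    Rt=R.from_rotvec(s['tcp_rot']).as_matrix();p=np.array(s['position'])
    st=stem(P,s)
    if len(st):
        t=np.array([st[-1,4],np.median(st[:,1]),np.median(st[:,2])+7.0]);w=Rt@t+p
        print('stem slope y,z',np.polyfit(st[:,0],st[:,1],1)[0],np.polyfit(st[:,0],st[:,2],1)[0],'tip tool',t)
    t=np.array([42.2,.4,-7.7]);w=Rt@t+p;print('tip in station', M@(w[:2]-S),w[2])
E
python3 - <<'E'
from h import *
s,c,P,Rt=look('w11');port(P,s)
E
```

```text
t 16.15 tcp [530.21  58.33  52.06] heading 8.324242368514161 tilt [ 0.01  0.   -1.  ] F [-0.19  0.31 -2.51] w 16.113717066526725
block [-29.64 -34.92  89.1  -10.17  34.73  92.71] ang ((634.0581665039062, 74.83390808105469), (20.608837127685547, 71.27909851074219), 8.127435684204102)
-51 932 y [-13.84  13.8 ] -0.017592662276893378 zt 76.25723460410329
-47 1032 y [-15.03  14.84] -0.09155992446188499 zt 77.29670695131966
-43 1123 y [-15.43  15.25] -0.09247439576504668 zt 77.74207248524225
-39 1132 y [-15.5   15.38] -0.05833830131790574 zt 77.78846422744505
stem slope y,z -0.001400609958305355 0.0006036636106620848 tip tool [41.99  0.49 -7.87]
tip in station [-82.97  -1.61] 60.006731498940425
```

View pics/w11.png

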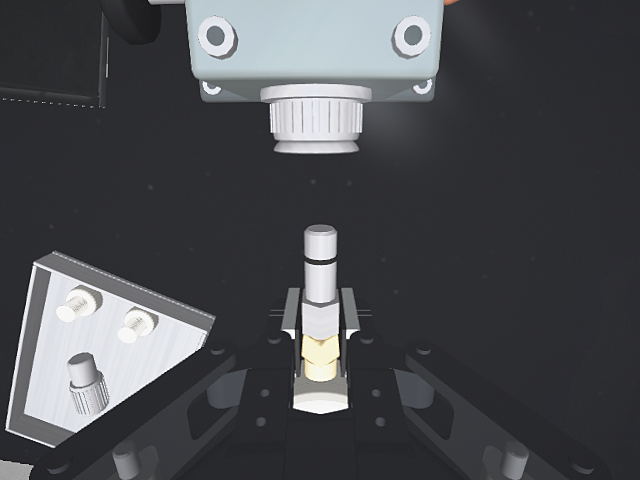

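The port sleeve is at (316,140) and the stem at (320,230), so it's off by 1.6 mm to the right. The plug lies in the tray at (87,385). I'll correct and start inserting.

Call:
servo_tool(series=[[[0,-1.6,0],0],[[10,-1.6,0],0],[[20,-1.6,0],0],[[27,-1.6,0],0],[[32,-1.6,0],0],[[37,-1.6,0],0],[[41,-1.6,0],0],[[41,-1.6,0],0]])

```text
clock: 17.2
position: [570.8, 66.2, 52.3]
tcp_rot: [-3.133, -0.228, -0.01]
force: [-0.3, 0.1, -3.4]
grip_width: 16.5
```

Run:
```python
from h import *
s,c,P,Rt=look('w12');port(P,s)
```

```text
t 17.2 tcp [570.85  66.18  52.34] heading 8.336397311014665 tilt [ 0.01  0.   -1.  ] F [-0.25  0.11 -3.36] w 16.5177205656915
block [-28.71 -34.92  89.18  29.09  34.73  92.63] ang ((653.8976440429688, 77.86779022216797), (59.27236557006836, 71.3402328491211), 8.491898536682129)
-51 752 y [-14.51  14.34] -0.08614915097541331 zt 76.39745229721557
-47 675 y [-15.3   14.75] -0.27355081711212836 zt 77.26552509010071
-43 811 y [-15.68  15.37] -0.1568045126865396 zt 77.60528129473799
-39 827 y [-15.61  14.94] -0.33386804931885816 zt 77.76403118005261
stem slope y,z -0.018289779483717704 -0.4244066556201931 tip tool [ 47.99   0.19 -12.64]
tip in station [-41.62   0.15] 60.297172749923
```

The tip is 10 mm inside with no side force. Advancing in small steps onto the seal.

Call:
servo_tool(series=[[[3,0,0],0],[[6,0,0],0],[[8,0,0],0],[[9.5,0,0],0],[[9.5,0,0],0],[[9.5,0,0],0]])

```text
clock: 18.0
position: [579.6, 67.4, 52.2]
tcp_rot: [3.133, 0.228, 0.008]
force: [-1.6, 0.5, -2.6]
grip_width: 16.2
```

Call:
servo_tool(series=[[[1,0,0],0],[[2,0,0],0],[[3,0,0],0],[[4,0,0],0],[[4,0,0],0],[[4,0,0],0]])

```text
clock: 18.75
position: [582.2, 67.8, 51.9]
tcp_rot: [3.133, 0.229, 0.004]
force: [-6.8, -0.3, 2.2]
grip_width: 15.9
```

Run:
```python
from h import *
f=[];p=[]
for i in range(8):
    viewer.capture('top');s=manip.state();f.append(s['force']);p.append(s['position'])
print(np.mean(f,0),np.std(f,0),np.mean(p,0),s['moment'],s['clock'])
```

```text
[-6.13 -0.94  1.09] [0.38 0.24 0.6 ] [582.17  67.79  51.97] [-0.06  1.01  0.02] 19.15
```

About 6 N axial so far, with a slight upward reaction (nipple resting on the bore's floor). Pushing on about 3 mm more and lifting 0.5 mm.

Call:
servo_tool(series=[[[1,0,-0.3],0],[[2,0,-0.5],0],[[3,0,-0.5],0],[[4,0,-0.5],0],[[4,0,-0.5],0],[[4,0,-0.5],0]])

```text
clock: 19.9
position: [583.5, 68.0, 51.9]
tcp_rot: [3.132, 0.229, -0.004]
force: [-8.9, -0.1, 2.8]
grip_width: 16.6
```

Run:
```python
from h import *
f=[];p=[]
for i in range(8):
    viewer.capture('top');s=manip.state();f.append(s['force']);p.append(s['position'])
print(np.mean(f,0),np.std(f,0),np.mean(p,0),s['moment'],s['clock'],s['tcp_rot'])
s,c,P,Rt=look('w13');port(P,s)
c=viewer.capture('scene');cv2.imwrite('pics/s13.png',c['pixels'])
```

```text
[-9.21 -1.31  2.78] [0.44 0.35 0.39] [583.53  67.96  51.93] [-0.21  1.54  0.01] 20.3 [ 3.13  0.23 -0.  ]
t 20.3 tcp [583.53  67.97  51.92] heading 8.350877637781828 tilt [-0. -0. -1.] F [-9.45 -0.74  2.72] w 16.441703576632285
block [-28.59 -34.9   89.19  29.33  34.69  92.58] ang ((636.6287231445312, 75.34832763671875), (94.59538269042969, 71.40492248535156), 8.363588333129883)
-51 707 y [-14.78  14.32] -0.22829468535336606 zt 76.14397752830132
-47 588 y [-15.44  14.73] -0.3562326231316364 zt 77.31346748273671
-43 733 y [-15.6   15.29] -0.15420851841235184 zt 77.57146100159935
-39 587 y [-13.35  12.94] -0.20389750884846514 zt 77.66375378854627
stem slope y,z 0.008145403074164935 -0.4588896903564041 tip tool [ 38.43   0.1  -18.57]
tip in station [-28.75   0.07] 59.51256620244477
```

Axial force is about 9.3 N and kinematics suggest roughly 10 N. One more small push to about 12 N.

Call:
servo_tool(series=[[[2.5,0,-0.5],0],[[3,0,-0.5],0],[[3.5,0,-0.5],0],[[4,0,-0.5],0],[[4.4,0,-0.5],0],[[4.4,0,-0.5],0],[[4.4,0,-0.5],0]])

```text
clock: 21.28
position: [584.5, 68.1, 51.8]
tcp_rot: [3.13, 0.229, -0.014]
force: [-10.8, -2.2, 4.6]
grip_width: 16.2
```

Run:
```python
from h import *
f=[];p=[]
for i in range(6):
    viewer.capture('top');s=manip.state();f.append(s['force']);p.append(s['position'])
print(np.mean(f,0),np.std(f,0),np.mean(p,0),s['clock'],s['tcp_rot'])
s,c,P,Rt=look('w14');port(P,s)
a=np.radians(8.5);S=np.array([653.8,77.9]);M=np.array([[np.cos(a),np.sin(a)],[-np.sin(a),np.cos(a)]])
for n in ['wrist','scene','top']:
    if n!='wrist': P=cloud(viewer.capture(n))
    Q=P.reshape(-1,3);L=np.c_[(Q[:,:2]-S)@M.T,Q[:,2]]
    # rod at the back
    k=(L[:,0]>30)&(L[:,0]<85)&(abs(L[:,1])<25)&(L[:,2]>30)&(L[:,2]<90)
    if k.any():print(n,'rear hist',np.histogram(L[k,0],bins=np.arange(30,86,3))[0])
    # dial: around case centre, station x=-28-104=-132
    k=(L[:,0]>-170)&(L[:,0]<-95)&(abs(L[:,1])<36)&(L[:,2]>70)&(L[:,2]<90);G=L[k]
    if len(G)>40:
        cf=np.linalg.lstsq(np.c_[G[:,:2],np.ones(len(G))],G[:,2],rcond=None)[0];r=abs(G@np.r_[cf[:2],-1]+cf[2]);g=G[r<2.5]
        cf=np.linalg.lstsq(np.c_[g[:,:2],np.ones(len(g))],g[:,2],rcond=None)[0]
        print(n,'dial',len(g),'slopes',cf,g.min(0),g.max(0),g.mean(0))
print([(np.round(d['position'],0),round(d['p'],2)) for d in viewer.search_frame(viewer.capture('scene'),'gauge')[:2]])
```

```text
[-10.7   -1.6    5.05] [0.4  0.21 0.32] [584.55  68.11  51.83] 21.575 [ 3.13  0.23 -0.01]
t 21.575 tcp [584.55  68.11  51.84] heading 8.366530766422125 tilt [-0.01 -0.   -1.  ] F [-10.9   -1.9    5.26] w 16.599655030488915
block [-28.42 -34.89  89.19  29.36  34.71  92.59] ang ((636.9218139648438, 75.27798461914062), (93.97419738769531, 71.343505859375), 8.382223129272461)
-51 695 y [-14.98  14.41] -0.2850993986347179 zt 76.41941395332246
-47 575 y [-15.    14.75] -0.1237059694924394 zt 77.37513673417018
-43 735 y [-15.74  15.06] -0.342291260689251 zt 77.69602104590625
-39 575 y [-13.29  12.95] -0.16848346951204807 zt 77.62218904731712
stem slope y,z 0.039909601355871585 -0.23834834467923963 tip tool [ 37.05   0.12 -19.15]
tip in station [-27.67   0.07] 59.15439789494543
wrist rear hist [ 41 414 294 182 396 677 695 678 567 565 187   0   0   0   0   0   0   0]
wrist dial 1102 slopes [-0.29  0.   47.02] [-110.85  -11.43   72.66] [-97.64  12.24  79.72] [-102.63    0.37   77.01]
scene rear hist [ 3  0  0  0  0  0  0  0  7 11 17 11 13 14  3  0  0  0]
scene dial 936 slopes [ 0.02 -0.01 80.5 ] [-164.95  -32.02   74.18] [-97.31  35.26  80.97] [-131.82    3.12   77.61]
top rear hist [ 0  0  0  0  7  7  9  8 15 19 17 26 11  0  0  0  0  0]
[(array([519.,  65.,  84.]), 0.77)]
```

The dial is level (slope 0.02 rad), axial force is 10.8 N, and the kinematic estimate is 6.3 mm of seal travel. I'll relieve the downward bore load a little and hold.

Call:
servo_tool(series=[[[3.4,0,-0.7],0],[[3.5,0,-1.0],0],[[3.7,0,-1.3],0],[[3.8,0,-1.6],0],[[3.8,0,-1.6],0],[[3.8,0,-1.6],0],[[3.8,0,-1.6],0],[[3.8,0,-1.6],0]])

```text
clock: 22.82
position: [584.4, 68.1, 52.3]
tcp_rot: [3.129, 0.229, -0.026]
force: [-9.4, -1.5, 2.1]
grip_width: 16.0
```

Run:
```python
from h import *
f=[];p=[]
for i in range(10):
    c=viewer.capture('scene');s=manip.state();f.append(s['force']);p.append(s['position'])
print(np.mean(f,0),np.std(f,0),np.mean(p,0),np.ptp(p,axis=0),s['clock'],s['tcp_rot'],s['grip_width'])
a=np.radians(8.5);S=np.array([653.8,77.9]);M=np.array([[np.cos(a),np.sin(a)],[-np.sin(a),np.cos(a)]])
w=R.from_rotvec(s['tcp_rot']).as_matrix()@[42.2,.4,-7.7]+np.mean(p,0);print('tip',M@(w[:2]-S),w[2])
Q=cloud(c).reshape(-1,3);L=np.c_[(Q[:,:2]-S)@M.T,Q[:,2]]
k=(L[:,0]>-170)&(L[:,0]<-97)&(abs(L[:,1])<36)&(L[:,2]>70)&(L[:,2]<90);G=L[k]
cf=np.linalg.lstsq(np.c_[G[:,:2],np.ones(len(G))],G[:,2],rcond=None)[0];print('dial',cf,G.min(0)[0],G.max(0)[0])
print([(np.round(d['position'],0),round(d['p'],2)) for d in viewer.search_frame(c,'plug')[:2]])
```

```text
[-10.66  -1.61   2.31] [0.52 0.44 0.62] [584.4   68.06  52.29] [0.03 0.06 0.05] 23.325 [ 3.13  0.23 -0.03] 16.412728128857466
tip [-27.78   0.05] 59.283857155802316
dial [ 0.02 -0.03 81.42] -165.30960589839924 -97.06070766658408
[(array([418., 210.,  18.]), 0.83), (array([516.,  66.,  82.]), 0.48)]
```

Steady: axial 10.8 N, tip about 6.2 mm past the seal's rest position, gauge level, plug in the tray. Handing in.

```bash
python3 -c "
from h import *
print(manip.job_done())"
```

```text
the job is handed in; nothing more can be done
None
```

I pulled the plug out and laid it in the tray. The gauge is now held by its hexagon with its nipple in the port, pressing the seal at about 11–12 N, and I handed the job in like that after about 23 s of robot time. `job_done` reported no verdict.

**Last checks:**
- **Push:** the axial force was 10.8 N and steady. From the arm's position the seal has given about 6.2 mm, which would be 12.4 N. Part of the roughly 1.6 N gap may be friction in the bore, but both values are inside 8–16 N.
- **Alignment:** the dial was level to about 0.03 rad. The tool's heading was within about 0.2° of the port at the check one move earlier. The nipple was centred within about 1 mm.
- **Plug:** the detector found it in the tray, at about (418, 210, 18) mm.
- **Bystanders:** the arm was never near the tape spool or adapter and passed no lower than about 180 mm above the spanner's end. I did not measure their positions again afterwards.

**What went wrong or disagreed:**
- **First plug grasp missed:** the fingertips measured about at the TCP, not 22 mm ahead as stated, and the plug drooped lower than I expected. Lowering the grasp by 32 mm fixed it.
- **Release in the tray:** the plug touched the tray floor with about 11 N just before I let it go.
- **Seal rod not read:** I could not read the rings on the rod at the back. The 12-picture limit also stopped me viewing the last close-up, so the final checks rest on depth and force readings.

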